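# Lay out a gift set around two ring cakes

### The job

Lay out the gift set for the order photo round the cake board as it lies: stand the jam jar on the table directly in front of the plain ring cake and the syrup bottle on the table directly in front of the chocolate-chip ring cake (in front means on your side of the board, straight out from its long edge), each about 1.5 cm clear of the board and not on it. Put the low metal tin in the middle of the board, midway between the two cakes, and the small card box centred on top of the tin. Leave everything upright and at rest, and do not shift the timer.

Things in the scene. Friction and masses are not known exactly. Their poses are not given: they have to be found in the camera images.
- cake_board: flat rectangular brown cardboard cake board, 100 x 270 mm, 4 mm thick, fixed to the table. Origin: centre of its underside, on the table (z = 0). Its y axis runs along the long side, its x axis across it, away from the robot; its yaw varies a little. A ring cake stands on its centre line 87.5 mm either side of the middle; the middle is free, with about 93 mm between the cakes.
- plain_cake: plain ring cake without chips, about 80 mm across and 33 mm high, fixed on the board at one end (which end varies). Origin: centre of its underside, on top of the board; axes parallel to the board's.
- chip_cake: ring cake with dark chocolate chips, about 83 mm across and 34 mm high, fixed on the board at the other end. Origin: centre of its underside, on top of the board; axes parallel to the board's.
- jam_jar_mid (a point): low round amber jam jar with a brass-coloured metal lid, 48 mm diameter, 62 mm high, about 0.16 kg, loose, standing upright. Point: on its axis, half-way up (31 mm above its underside); z is its axis.
- syrup_bottle_mid (a point): slim green glass bottle with a narrower neck and dark cap, body 42 mm diameter, 85 mm high overall, about 0.15 kg, loose, standing upright; grasp the body, which is cylindrical up to 47 mm above its underside. Point: on its axis, half-way up (42.5 mm above its underside); z is its axis.
- tea_tin_mid (a point): low round closed bare-metal tin with a flat lid, 53 mm diameter over the lid (51 mm below it), 42 mm high, about 0.18 kg, loose, standing upright. Point: on its axis, half-way up (21 mm above its underside); z is its axis.
- card_box_mid (a point): small square card box with a flat brown lid over a white base, 40 x 40 mm, 34 mm high, about 0.05 kg, loose. Point: its centre, half-way up (17 mm above its underside); x and y are square to its sides, z up.
- timer: white pocket timer, 70 x 66 x 21 mm, lying loose to the right of the work; bystander. Origin: centre of its underside.
Mind the look-alikes: they are no part of the job. What is shaped like the part that bears card_box_mid but black is not meant.

How it is judged:
At the end, for the whole second after the job is handed in: Jar before plain cake, bottle before chip cake, on the table: within 15 mm sideways of the cake's centre, 2 to 30 mm clear of the board. Tin on the board within 15 mm of its centre; card box on the tin, centred within 12 mm. All upright (0.1 rad) and at rest (x of jam_jar_mid in the frame of plain_cake between -0.104 and -0.076 m and y of jam_jar_mid in the frame of plain_cake between -0.015 and 0.015 m and x of syrup_bottle_mid in the frame of chip_cake between -0.101 and -0.073 m and y of syrup_bottle_mid in the frame of chip_cake between -0.015 and 0.015 m and height (world z) of jam_jar_mid between 0.026 and 0.036 m and height (world z) of syrup_bottle_mid between 0.038 and 0.048 m and horizontal distance between tea_tin_mid and cake_board below 0.015 m and height (world z) of tea_tin_mid between 0.02 and 0.03 m and horizontal distance between card_box_mid and tea_tin_mid below 0.012 m and height (world z) of card_box_mid between 0.058 and 0.068 m and angle between each of jam_jar_mid, syrup_bottle_mid, tea_tin_mid, card_box_mid's own z axis and vertical below 0.1 rad and linear speed of each of jam_jar, syrup_bottle, tea_tin, card_box below 0.01 m/s); the robot touches nothing.
It fails at once if the timer is shifted by more than 15 mm (distance of timer from where it was at the start of the episode above 0.015 m).
It also fails if it takes over 109 s, if anything falls off the work surface, if the arm or the gripper's body presses on something with over 40 N, if the wrist force passes 120 N, or if a joint passes its speed limit or range.

### The arm

A 7-joint arm with a two-finger parallel gripper is mounted at the origin on a cart in front of the work surface, level with it; the furniture and walls round the work are solid. World frame = base frame: x ahead of the robot, y to its left, z up, the work surface at z = 0. Lengths are in m, angles in rad, forces in N, time in s.
With the tool pointing down it reaches from about 0.4 to 0.85 m from the base axis. Payload 10.4 kg.
Tool frame: the origin (TCP) lies at the very end of the fingers, on their centre line; the grasp point (between the pads) lies 19 mm behind it; x points along the fingers, z is the direction in which the jaws open and shut, and the axes are right-handed (so a half turn about x gives the same grasp; the last joint's range is limited). The gripper opens to 85 mm and grips with 20 to 120 N. Pads are 22 mm wide; open, the fingers measure 114 mm over their backs; the gripper's body (76 mm by 85 mm) begins 54 mm behind the grasp point. The pads swing forward as they close: fully open they stand 13 mm farther back than shut.
Start: joints at [-1.256, 0.332, -0.065, 1.46, 0.022, 1.35, -0.088], TCP at [0.207, 0.59, 0.231] pointing down, gripper open.
Joint ranges: [-2.6, 2.6], [-0.5, 2.12], [-1.47, 1.34], [0.16, 2.42], [-1.27, 4.41], [0.06, 2.06], [-2.6, 2.6]. Speed limits (rad/s): [2.22, 2.22, 2.79, 2.79, 3.14, 3.14, 3.14].

### API

Orientations are given as a rotation vector (axis times angle).
In Python, from workcell import manip gives the robot as it stands.
- The arm moves only by the tool send_rows, never from a script. Its argument "deltas" is a list of rows, each a list of 3 entries, a list of its own where there are three numbers: the opening, from 0 (shut) to 1 (fully open), then the shift along the tool's x, y, z in m, then the turn, a rotation vector about the tool's x, y, z in degrees. A call has 1 to 20 rows; each row shifts and turns the commanded pose from where the row before left it, along the tool's axes as they then stand; what a row does not reach is not made up. A row lasts 1/8 s, in which the tool goes at most 62.5 mm and 10.7 degrees, less where a joint would pass 70% of its speed; a pose out of reach is approached as far as the arm can. A call is refused whole if a number of a shift passes 0.0625 or a number of a turn 10.7, either way. A call with a gripper value outside its range is refused whole. The fingers move at their own pace and stop on an object; the grip force is fixed at half the most. Time passes only in rows, so rows that do not move let the fingers close. It gives the time, the measured TCP pose, the force and the opening at its end, in the units of the state.
- manip.get_state(): the state, without advancing time (a new reading comes with each control period).
- manip.camera(name): name is "scene" or "side" or "wrist"; returns a dict with "pixels" (480x640x3 uint8, blue, green, red), "range_z" (480x640 float32, m along the optical axis (not along the pixel's ray), 0 where there is no reading), "vertical_fov" (degrees; the focal length in pixels is half the picture's height over the tangent of half this angle, whatever the lens; pixels are square), "cx", "cy" (the principal point, pixels), "pose" (4x4, takes a point from camera to world coordinates). Camera axes: x right, y up, looking along -z (the intrinsics and any distortion apply to the point x, -y, -z); pixel columns grow to the right and rows downward; lengths in m; the calibration is good to about 2 mm. A picture is of the moment at which its call begins.
- manip.finish_job(): hands the job in, once; it reports no verdict.
The state is a dict: "time": time; "qpos": joint angles; "joint_velocities": joint speeds; "effort": joint torques, N m; "tool_pos": TCP position; "ee_rot": TCP orientation; "ft_force": force on the tool from outside, world axes, zero at the start; "moment": the same for the moment, N m; "gripper_width": opening from 0.0 (shut) to 1.0 (fully open).
Only numpy, scipy, OpenCV 4.12 (cv2) and the standard library are available. Lean on these libraries where they do the work, as an engineer would, in place of code of your own. Each camera call takes 0.05 s, during which the arm holds its last target.

## Working session

There is one attempt and no reset: what is moved stays moved. The work goes in short steps, Python scripts to look and compute and a tool call to move; the robot and the scene stay as the last step left them, time stands still between calls to the robot, and variables do not carry over. Pictures are saved under pics/ and viewed, and the job is handed in when it is done.

Besides the shell and the picture viewer there is one more tool, called after "Call:" as name(argument=value, ...), one argument or row to a line, values as JSON. send_rows: Moves the arm, as the interface text tells. Its arguments: {"type":"object","properties":{"deltas":{"type":"array","items":{"type":"array"}}},"required":["deltas"]}

```bash
mkdir -p pics; ls; cat > h.py <<'E'
import numpy as np, cv2
from workcell import manip
def shot(n,f):
    c=manip.camera(n); cv2.imwrite(f'pics/{f}.png',c['pixels']); np.savez(f'pics/{f}.npz',**{k:v for k,v in c.items()}); return c
def load(f): return dict(np.load(f'pics/{f}.npz',allow_pickle=True))
def cast(c,u,v,z):
    H=c['pixels'].shape[0]; f=H/2/np.tan(np.radians(float(c['vertical_fov']))/2)
    d=np.array([(u-c['cx'])/f,-(v-c['cy'])/f,-1]); P=c['pose']; d=P[:3,:3]@d; o=P[:3,3]
    return o+d*(z-o[2])/d[2]
def cloud(c):
    H,W=c['pixels'].shape[:2]; f=H/2/np.tan(np.radians(float(c['vertical_fov']))/2)
    u,v=np.meshgrid(np.arange(W),np.arange(H)); r=c['range_z']
    p=np.stack([(u-c['cx'])/f*r,-(v-c['cy'])/f*r,-r],-1)
    return p@c['pose'][:3,:3].T+c['pose'][:3,3]
E
python3 - <<'E'
from h import *
for n in ['scene','side','wrist']:
    c=shot(n,n+'0'); print(n,c.keys(),c['pose'].round(3).tolist(),c['vertical_fov'],c['cx'],c['cy'])
print(manip.get_state())
E
```

```text
pics
scene dict_keys(['pixels', 'range_z', 'vertical_fov', 'cx', 'cy', 'pose']) [[-0.892, 0.334, -0.304, 0.243], [-0.451, -0.665, 0.595, 0.216], [-0.004, 0.668, 0.744, 0.755], [0.0, 0.0, 0.0, 1.0]] 47.284199876941194 311.62598745840245 239.72634297555484
side dict_keys(['pixels', 'range_z', 'vertical_fov', 'cx', 'cy', 'pose']) [[0.997, 0.009, -0.08, 0.47], [-0.077, 0.408, -0.91, -1.161], [0.024, 0.913, 0.408, 0.448], [0.0, 0.0, 0.0, 1.0]] 45.137866511071415 315.4184309130018 235.91758261402254
wrist dict_keys(['pixels', 'range_z', 'vertical_fov', 'cx', 'cy', 'pose']) [[0.331, -0.894, -0.302, 0.129], [0.943, 0.313, 0.108, 0.617], [-0.002, -0.321, 0.947, 0.373], [0.0, 0.0, 0.0, 1.0]] 67.83558497208612 319.86584244031656 236.00221932431813
{'time': 0.15, 'qpos': array([-1.25557694,  0.33267498, -0.0646829 ,  1.46072685,  0.02161418,
        1.34993741, -0.08851694]), 'joint_velocities': array([-0.00120201, -0.00091701, -0.00101335, -0.00210399, -0.00078042,
        0.00130678, -0.00015977]), 'effort': array([ 6.90747333e-05, -6.25822878e+01,  4.84876405e-02, -3.91855395e+01,
        1.61057466e-02,  7.44885940e-03, -7.70937959e-06]), 'tool_pos': array([0.20706394, 0.58939978, 0.23074127]), 'ee_rot': array([-0.95749459,  1.35113238,  0.95640095]), 'ft_force': array([-1.25739332, -0.42642276, -0.15870821]), 'moment': array([ 0.00030633, -0.03847417,  0.01625319]), 'gripper_width': 0.998151996276069}
```

View pics/scene0.png

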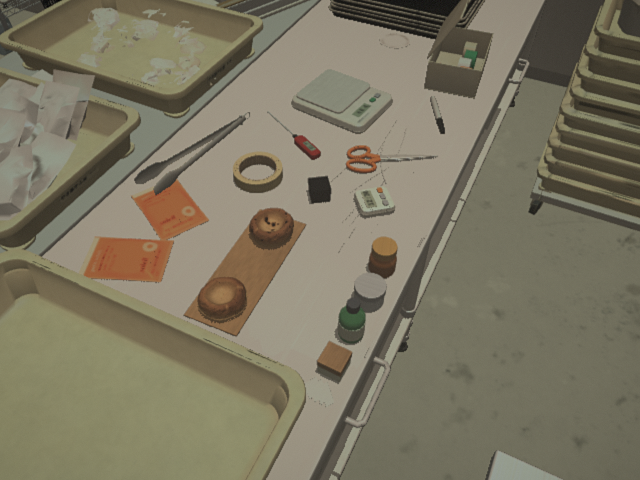

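View pics/side0.png

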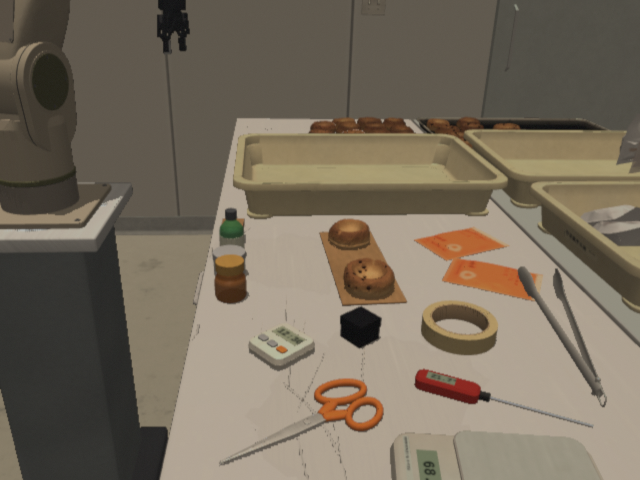

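View pics/wrist0.png

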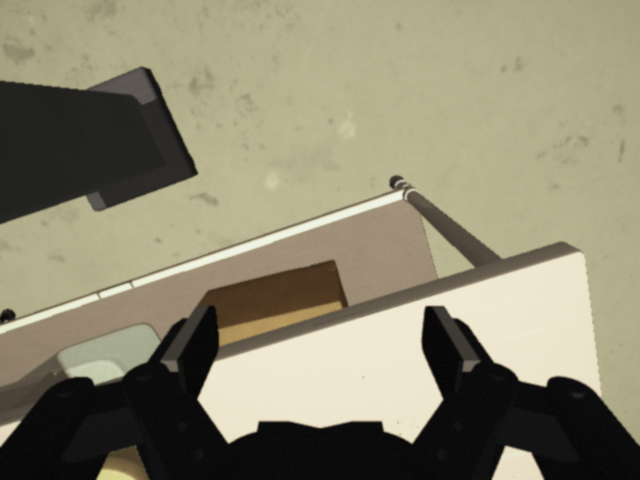

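```bash
python3 - <<'E'
from h import *
for n in ['scene0','side0']:
    c=load(n); p=cloud(c); z=p[...,2]
    m=(p[...,0]>0.2)&(p[...,0]<0.75)&(abs(p[...,1])<0.35)
    print(n,'tablez',np.median(z[m&(abs(z)<.02)]))
    k,l,s,ce=cv2.connectedComponentsWithStats((m&(z>0.012)&(z<.2)).astype(np.uint8))
    for i in range(1,k):
        if s[i,4]<120: continue
        q=p[l==i]; zt=np.percentile(q[:,2],95); t=q[q[:,2]>zt-0.005]
        print(ce[i].round(),s[i,4],'ztop',zt.round(3),'topmean',t.mean(0).round(3),'min',q.min(0).round(3),'max',q.max(0).round(3))
c=load('scene0'); 
im=c['pixels'][170:400,170:420]; cv2.imwrite('pics/crop0.png',cv2.resize(im,None,fx=2.5,fy=2.5,interpolation=cv2.INTER_CUBIC))
E
```

```text
scene0 tablez 0.004990893340612534
[265. 236.] 489 ztop 0.038 topmean [ 0.622 -0.339  0.036] min [ 0.588 -0.35   0.012] max [ 0.658 -0.324  0.04 ]
[360. 305.] 1849 ztop 0.083 topmean [ 0.405 -0.235  0.084] min [ 0.379 -0.336  0.012] max [ 0.431 -0.214  0.088]
[222. 298.] 1670 ztop 0.036 topmean [ 0.619 -0.19   0.034] min [ 0.578 -0.23   0.012] max [ 0.654 -0.151  0.038]
[216. 364.] 9976 ztop 0.086 topmean [ 0.51  -0.061  0.084] min [ 0.397 -0.101  0.012] max [0.75  0.053 0.089]
[334. 359.] 832 ztop 0.035 topmean [ 0.403 -0.168  0.033] min [ 0.383 -0.19   0.012] max [ 0.424 -0.148  0.038]
side0 tablez 0.0019117162353707862
[315. 174.] 10085 ztop 0.086 topmean [0.538 0.04  0.085] min [ 0.396 -0.107  0.012] max [0.75  0.3   0.089]
[231. 236.] 1107 ztop 0.083 topmean [ 0.405 -0.243  0.084] min [ 0.38  -0.331  0.012] max [ 0.431 -0.151  0.088]
[349. 233.] 981 ztop 0.037 topmean [ 0.619 -0.198  0.035] min [ 0.578 -0.239  0.012] max [ 0.653 -0.164  0.039]
[366. 263.] 226 ztop 0.04 topmean [ 0.624 -0.343  0.038] min [ 0.596 -0.35   0.026] max [ 0.653 -0.333  0.04 ]
```

View pics/crop0.png

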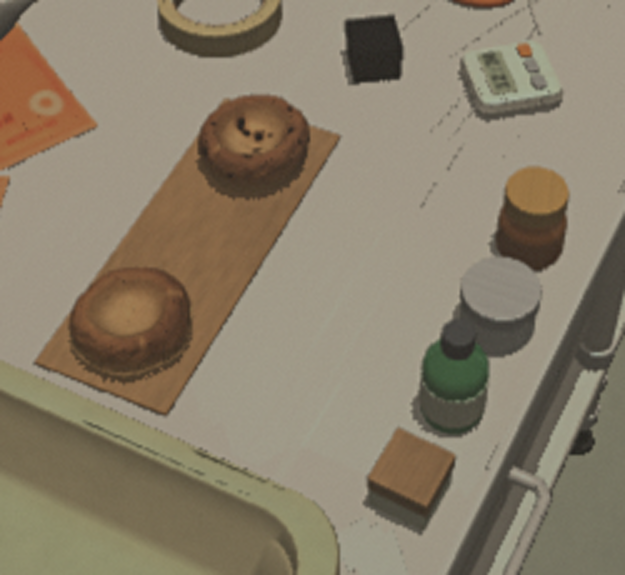

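```bash
python3 - <<'E'
from h import *
from scipy.spatial.transform import Rotation as R
s=manip.get_state(); print(R.from_rotvec(s['ee_rot']).as_matrix().round(3))
for n in ['scene0','side0']:
    c=load(n); im=c['pixels']; hsv=cv2.cvtColor(im,cv2.COLOR_BGR2HSV); p=cloud(c)
    pts={'scene0':dict(jarlid=(384,247),tin=(371,287),cap=(352,306),box=(334,356),board=(250,265),bottle=(352,321)),'side0':dict(jarlid=(230,266),tin=(226,252),cap=(232,213),board=(345,262),bottle=(232,230))}[n]
    for k,(u,v) in pts.items(): print(n,k,hsv[v-1:v+2,u-1:u+2].reshape(-1,3).mean(0).round(),p[v,u].round(3))
    # table plane
    z=p[...,2]; m=(p[...,0]>.42)&(p[...,0]<.56)&(p[...,1]>-.5)&(p[...,1]<-.15)&(abs(z)<.01)
    q=p[m]; A=np.c_[q[:,:2],np.ones(len(q))]; print('plane',np.linalg.lstsq(A,q[:,2],rcond=None)[0].round(4))
c=load('side0');cv2.imwrite('pics/crop1.png',cv2.resize(c['pixels'][190:330,190:420],None,fx=3,fy=3,interpolation=cv2.INTER_CUBIC))
E
```

```text
[[-0.    -0.943  0.331]
 [-0.001  0.331  0.943]
 [-1.    -0.    -0.001]]
scene0 jarlid [ 17. 136. 150.] [ 0.41  -0.379  0.061]
scene0 tin [ 20.  33. 142.] [ 0.402 -0.305  0.042]
scene0 cap [21. 22. 73.] [ 0.404 -0.229  0.086]
scene0 box [ 15. 116. 128.] [ 0.404 -0.17   0.031]
scene0 board [ 15. 120. 131.] [ 0.621 -0.283  0.003]
scene0 bottle [56. 79. 89.] [ 0.399 -0.223  0.056]
plane [-0.0006 -0.0004 -0.0004]
side0 jarlid [ 17. 162. 145.] [ 0.413 -0.403  0.062]
side0 tin [ 17.  34. 154.] [ 0.401 -0.317  0.043]
side0 cap [12. 13. 42.] [ 0.408 -0.245  0.082]
side0 board [ 15. 137. 144.] [ 0.6   -0.283  0.005]
side0 bottle [ 61. 100.  91.] [ 0.408 -0.258  0.056]
plane [-0.0009  0.001   0.0021]
```

View pics/crop1.png

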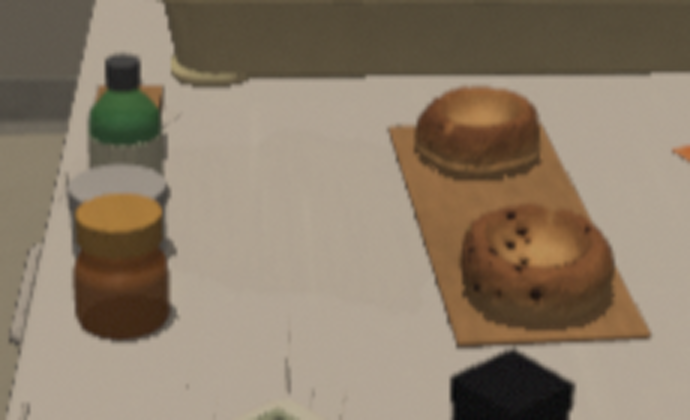

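```bash
cat > m.py <<'E'
from h import *
import sys
def blob(c,lo,hi,seed,win=40):
    hsv=cv2.cvtColor(c['pixels'],cv2.COLOR_BGR2HSV); m=cv2.inRange(hsv,lo,hi)
    u,v=seed; w=np.zeros_like(m); w[max(0,v-win):v+win,max(0,u-win):u+win]=255; m&=w
    k,l,s,ce=cv2.connectedComponentsWithStats(m); i=l[v,u]
    return (l==i).astype(np.uint8), s[i]
def top(c,lo,hi,seed,z):
    m,s=blob(c,lo,hi,seed); cn=max(cv2.findContours(m,0,1)[0],key=len)
    q=np.array([cast(c,u,v,z)[:2] for u,v in cv2.convexHull(cn)[:,0].astype(float)]).astype(np.float32)
    (ctr,r)=cv2.minEnclosingCircle(q); rect=cv2.minAreaRect(q)
    return s.tolist(), np.round(ctr,4), 'R',round(r,4), 'rect',np.round(rect[0],4),np.round(rect[1],4),round(rect[2],1)
E
python3 - <<'E'
from m import *
for n in ['scene0','side0']:
    c=load(n)
    S=dict(jar=(384,247),tin=(371,287),cap=(352,306),box=(334,356)) if n=='scene0' else dict(jar=(230,266),tin=(226,252),cap=(232,213))
    print(n,'jar',top(c,(13,100,100),(25,255,255),S['jar'],.062))
    print(n,'tin',top(c,(0,0,110),(40,45,255),S['tin'],.042))
    print(n,'cap',top(c,(0,0,0),(180,90,90),S['cap'],.085))
    if 'box' in S: print(n,'box',top(c,(10,80,100),(25,255,255),S['box'],.034))
    p=cloud(c); hsv=cv2.cvtColor(c['pixels'],cv2.COLOR_BGR2HSV)
    m=cv2.inRange(hsv,(10,80,60),(25,255,255))&(((p[...,0]>.5)&(p[...,0]<.72)&(p[...,1]<-.12)&(p[...,1]>-.45)&(p[...,2]<.0095)&(p[...,2]>-.01))*255).astype(np.uint8)
    m=cv2.morphologyEx(m,cv2.MORPH_OPEN,np.ones((3,3)))
    cv2.imwrite(f'pics/bm_{n}.png',m)
    v,u=np.nonzero(m); q=np.array([cast(c,a,b,.004)[:2] for a,b in zip(u,v)]).astype(np.float32)
    r=cv2.minAreaRect(q); print('board',r, len(q))
    print(cv2.boxPoints(r).round(4).tolist())
E
```

```text
scene0 jar ([372, 237, 25, 19, 372], array([ 0.4106, -0.3809]), 'R', 0.0212, 'rect', array([ 0.411 , -0.3807]), array([0.0409, 0.0403]), 26.6)
scene0 tin ([331, 247, 80, 80, 3887], array([ 0.4013, -0.3124]), 'R', 0.1066, 'rect', array([ 0.4013, -0.3124]), array([0.1364, 0.1637]), 25.5)
scene0 cap ([337, 287, 49, 57, 1276], array([ 0.3798, -0.221 ]), 'R', 0.055, 'rect', array([ 0.3906, -0.221 ]), array([0.0493, 0.1078]), 0.0)
scene0 box ([317, 341, 35, 31, 613], array([ 0.4033, -0.1685]), 'R', 0.0266, 'rect', array([ 0.4027, -0.1685]), array([0.039 , 0.0391]), 88.3)
board ((0.620783269405365, -0.27905869483947754), (0.09926115721464157, 0.2693706750869751), 2.762403726577759) 3772
[[0.5647000074386597, -0.1468999981880188], [0.5777000188827515, -0.41600000858306885], [0.676800012588501, -0.41119998693466187], [0.6639000177383423, -0.1421000063419342]]
side0 jar ([215, 255, 29, 13, 310], array([ 0.4107, -0.3856]), 'R', 0.0221, 'rect', array([ 0.4104, -0.3864]), array([0.0398, 0.0422]), 88.4)
side0 tin ([195, 212, 71, 80, 2630], array([ 0.4184, -0.2915]), 'R', 0.1585, 'rect', array([ 0.4152, -0.2915]), array([0.3031, 0.0982]), 89.8)
side0 cap ([225, 209, 12, 12, 129], array([ 0.4047, -0.2589]), 'R', 0.0253, 'rect', array([ 0.4065, -0.2588]), array([0.0183, 0.0498]), 3.7)
board ((0.6214489340782166, -0.2847151756286621), (0.09990473091602325, 0.27204596996307373), 2.6829347610473633) 2013
[[0.5651999711990356, -0.15119999647140503], [0.5778999924659729, -0.42289999127388], [0.6776999831199646, -0.41830000281333923], [0.6650000214576721, -0.14650000631809235]]
```

Call:
send_rows(
  deltas=[
    [1, [0, 0, 0], [10.1, 0, 0]],
    [1, [0, 0, 0], [10.1, 0, 0]],
    [1, [0, 0, 0], [10.1, 0, 0]],
    [1, [0, 0, 0], [10.1, 0, 0]],
    [1, [0, 0, 0], [10.1, 0, 0]],
    [1, [0, 0, 0], [10.1, 0, 0]],
    [1, [0, 0, 0], [10.1, 0, 0]],
    [1, [0, 0, 0], [0, 0, 0]],
  ],
)

```text
time: 1.15
tool_pos: [0.207, 0.5896, 0.231]
ee_rot: [-0.001, 1.571, -0.0]
ft_force: [-0.8, -0.1, -0.3]
gripper_width: 1.0
```

```bash
cat > st.py <<'E'
from h import *
from scipy.spatial.transform import Rotation as R
s=manip.get_state(); print(s['time'],s['tool_pos'].round(4),R.from_rotvec(s['ee_rot']).as_matrix().round(4).tolist(),s['gripper_width'],s['ft_force'].round(1),s['qpos'].round(2))
E
python3 st.py
```

```text
1.15 [0.207  0.5896 0.231 ] [[-0.0, -0.0002, 1.0], [-0.0005, 1.0, 0.0002], [-1.0, -0.0005, -0.0]] 1.0003051034594157 [-0.8 -0.1 -0.3] [-1.38  0.33  0.1   1.47 -0.03  1.35 -1.28]
```

Call:
send_rows(
  deltas=[
    [1, [0, -0.04, 0.025], [0, 0, 0]],
    [1, [0, -0.04, 0.025], [0, 0, 0]],
    [1, [0, -0.04, 0.025], [0, 0, 0]],
    [1, [0, -0.04, 0.025], [0, 0, 0]],
    [1, [0, -0.04, 0.025], [0, 0, 0]],
    [1, [0, -0.04, 0.025], [0, 0, 0]],
    [1, [0, -0.04, 0.025], [0, 0, 0]],
    [1, [0, -0.04, 0.025], [0, 0, 0]],
    [1, [0, -0.04, 0.025], [0, 0, 0]],
    [1, [0, -0.04, 0.025], [0, 0, 0]],
    [1, [-0.01, -0.04, 0.002], [0, 0, 0]],
    [1, [-0.01, -0.04, 0.002], [0, 0, 0]],
    [1, [-0.01, -0.04, 0.002], [0, 0, 0]],
    [1, [-0.01, -0.04, 0.002], [0, 0, 0]],
    [1, [-0.01, -0.04, 0.002], [0, 0, 0]],
    [1, [0, -0.04, 0.002], [0, 0, 0]],
    [1, [0, -0.04, 0.002], [0, 0, 0]],
    [1, [0, -0.04, 0.002], [0, 0, 0]],
    [1, [0, -0.04, 0.002], [0, 0, 0]],
    [1, [0, -0.04, 0.002], [0, 0, 0]],
  ],
)

```text
time: 3.65
tool_pos: [0.4763, -0.2118, 0.2814]
ee_rot: [-0.003, 1.57, 0.004]
ft_force: [-0.5, -0.2, -0.2]
gripper_width: 1.0
```

Call:
send_rows(
  deltas=[
    [1, [0, 0, 0], [0, 0, 0]],
    [1, [0, 0, 0], [0, 0, 0]],
    [1, [0, 0, 0], [0, 0, 0]],
  ],
)

```text
time: 4.03
tool_pos: [0.4766, -0.2094, 0.2812]
ee_rot: [-0.001, 1.571, 0.002]
ft_force: [0.2, -0.7, -0.2]
gripper_width: 0.998
```

```bash
python3 st.py; python3 -c "
from h import *
c=shot('wrist','w1'); print(c['pose'].round(3).tolist())"
```

```text
4.025 [ 0.4766 -0.2094  0.2812] [[-0.0001, -0.0023, 1.0], [0.0006, 1.0, 0.0023], [-1.0, 0.0006, -0.0001]] 0.9983562230889624 [ 0.2 -0.7 -0.2] [-0.52  0.07  0.91  1.7  -0.06  1.4   0.4 ]
[[1.0, -0.002, -0.001, 0.477], [0.002, 0.947, 0.32, -0.127], [-0.0, -0.32, 0.947, 0.424], [0.0, 0.0, 0.0, 1.0]]
```

View pics/w1.png

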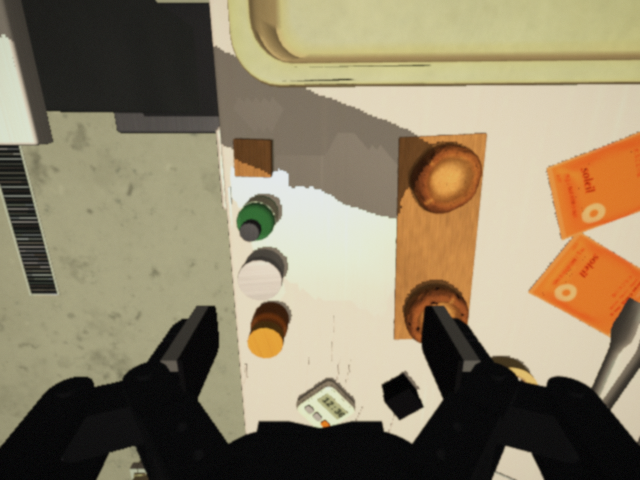

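```bash
python3 - <<'E'
from m import *
c=load('w1'); hsv=cv2.cvtColor(c['pixels'],cv2.COLOR_BGR2HSV)
for u,v in [(265,344),(260,279),(249,231),(253,157),(440,240)]: print((u,v),hsv[v,u])
print('jar',top(c,(13,150,140),(25,255,255),(265,344),.062))
print('tin',top(c,(0,0,175),(180,60,225),(260,279),.042))
print('cap',top(c,(0,0,0),(180,90,110),(249,231),.085))
print('box',top(c,(8,120,60),(20,255,255),(253,157),.034))
p=cloud(c); z=p[...,2]
for n,(x,y),zt in [('jar',(.411,-.383),.062),('tin',(.402,-.312),.042),('cap',(.405,-.245),.085),('box',(.403,-.17),.034)]:
    m=(np.hypot(p[...,0]-x,p[...,1]-y)<.04)&(abs(z-zt)<.006); q=p[m]; print(n,len(q),((q.max(0)+q.min(0))/2).round(4),np.ptp(q,axis=0).round(3))
m=cv2.inRange(hsv,(8,80,60),(25,255,255))&(((p[...,0]>.5)&(p[...,0]<.72)&(p[...,1]<-.12)&(p[...,1]>-.45)&(z<.0095)&(z>-.01))*255).astype(np.uint8)
m=cv2.morphologyEx(m,cv2.MORPH_OPEN,np.ones((3,3)))
v,u=np.nonzero(m); q=np.array([cast(c,a,b,.004)[:2] for a,b in zip(u,v)]).astype(np.float32)
r=cv2.minAreaRect(q); print('board',r,cv2.boxPoints(r).round(4).tolist())
t=p[(p[...,0]>.42)&(p[...,0]<.54)&(p[...,1]<-.15)&(p[...,1]>-.35)][:,2];print('table',np.median(t))
E
```

```text
(265, 344) [ 18 191 226]
(260, 279) [ 19  39 224]
(249, 231) [15 24 86]
(253, 157) [ 14 166  95]
(440, 240) [ 15 164 200]
jar ([248, 328, 35, 30, 812], array([ 0.4119, -0.3829]), 'R', 0.021, 'rect', array([ 0.4119, -0.3833]), array([0.0407, 0.0405]), 0.1)
tin ([236, 246, 58, 73, 1335], array([ 0.4172, -0.3182]), 'R', 0.0508, 'rect', array([ 0.4104, -0.3159]), array([0.0626, 0.0957]), 3.5)
cap ([239, 220, 22, 21, 343], array([ 0.4076, -0.2352]), 'R', 0.0113, 'rect', array([ 0.4074, -0.2356]), array([0.0213, 0.0202]), 30.4)
box ([234, 139, 38, 38, 1366], array([ 0.4045, -0.17  ]), 'R', 0.0268, 'rect', array([ 0.4047, -0.1699]), array([0.0389, 0.0394]), 88.0)
jar 936 [ 0.4111 -0.384   0.06  ] [0.042 0.043 0.008]
tin 1468 [ 0.4051 -0.3118  0.04  ] [0.052 0.053 0.008]
cap 334 [ 0.4057 -0.2376  0.083 ] [0.02  0.019 0.008]
box 1424 [ 0.4033 -0.171   0.0324] [0.041 0.04  0.008]
board ((0.6218026876449585, -0.28152936697006226), (0.10012173652648926, 0.2698766887187958), 2.774165153503418) [[0.5652999877929688, -0.14920000731945038], [0.5782999992370605, -0.4187000095844269], [0.6783000230789185, -0.4138999879360199], [0.6653000116348267, -0.14429999887943268]]
table 0.3464591433966783
```

```bash
python3 - <<'E'
from m import *
for n in ['w1','scene0']:
    c=load(n);p=cloud(c)
    for x in np.arange(.30,.40,.01):
        m=(abs(p[...,0]-x)<.005)&(p[...,1]<-.12)&(p[...,1]>-.42)&(c['range_z']>0)&(p[...,2]<.1)
        q=p[m][:,2]; print(n,round(x,2),len(q),(np.percentile(q,[5,50,99]).round(3) if len(q) else ''))
E
```

```text
w1 0.3 0 
w1 0.31 0 
w1 0.32 0 
w1 0.33 66 [-0.084 -0.082 -0.08 ]
w1 0.34 283 [-0.082 -0.081 -0.079]
w1 0.35 0 
w1 0.36 617 [-0.005 -0.001  0.001]
w1 0.37 1696 [-0.001 -0.     0.002]
w1 0.38 1106 [-0.001  0.     0.043]
w1 0.39 1545 [-0.001  0.033  0.062]
w1 0.4 2036 [-0.001  0.035  0.086]
scene0 0.3 86 [-0.856 -0.851 -0.843]
scene0 0.31 98 [-0.856 -0.85  -0.843]
scene0 0.32 95 [-0.857 -0.851 -0.843]
scene0 0.33 204 [-0.856 -0.843 -0.08 ]
scene0 0.34 438 [-0.854 -0.083 -0.079]
scene0 0.35 202 [-0.857 -0.847 -0.08 ]
scene0 0.36 1118 [-0.851 -0.009  0.001]
scene0 0.37 1705 [-0.85  -0.002  0.002]
scene0 0.38 1335 [-0.851 -0.     0.042]
scene0 0.39 1469 [-0.85   0.016  0.062]
scene0 0.4 1563 [-0.85   0.031  0.085]
```

Call:
send_rows(
  deltas=[
    [1, [0.03, -0.035, -0.013], [0, 0, 0]],
    [1, [0.03, -0.035, -0.013], [0, 0, 0]],
    [1, [0.03, -0.035, -0.013], [0, 0, 0]],
    [1, [0.03, -0.035, -0.013], [0, 0, 0]],
    [1, [0.03, -0.034, -0.013], [0, 0, 0]],
    [1, [0, 0, 0], [0, 0, 0]],
    [1, [0, 0, 0], [0, 0, 0]],
  ],
)

```text
time: 4.95
tool_pos: [0.4119, -0.3838, 0.1314]
ee_rot: [0.0, 1.571, 0.001]
ft_force: [-0.2, 0.6, -0.3]
gripper_width: 0.999
```

```bash
python3 st.py; python3 -c "
from h import *
c=shot('wrist','w2')
c=shot('scene','s2')"
```

```text
4.95 [ 0.4119 -0.3838  0.1314] [[0.0003, -0.0004, 1.0], [0.0005, 1.0, 0.0004], [-1.0, 0.0005, 0.0003]] 0.9993364665649881 [-0.2  0.6 -0.3] [-0.1   0.39  0.95  1.79 -0.35  1.14  0.96]
```

View pics/w2.png

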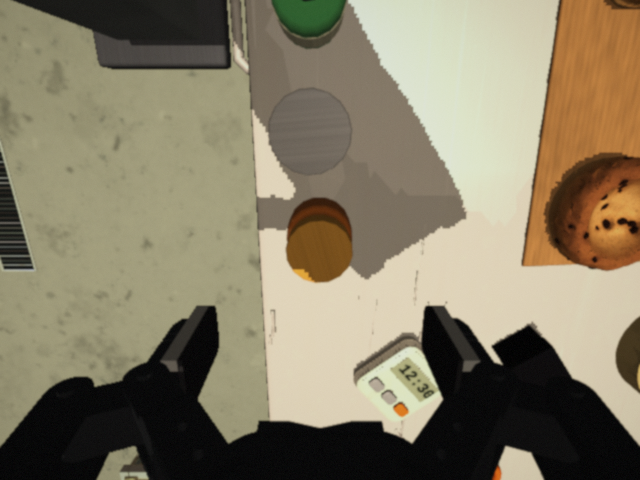

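View pics/s2.png

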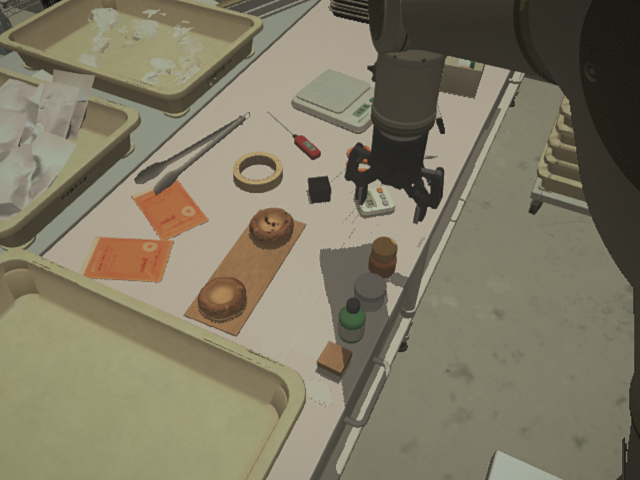

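```bash
python3 - <<'E'
from m import *
c=load('w2'); print('jar',top(c,(10,120,60),(30,255,255),(318,255),.062))
print('bottle/tin')
p=cloud(c);z=p[...,2]
m=(np.hypot(p[...,0]-.4115,p[...,1]+.383)<.035)&(abs(z-.062)<.005); q=p[m]; print(((q.max(0)+q.min(0))/2).round(4),np.ptp(q,axis=0))
m=(np.hypot(p[...,0]-.4045,p[...,1]+.312)<.035)&(abs(z-.042)<.004); q=p[m]; print('tin',((q.max(0)+q.min(0))/2).round(4),np.ptp(q,axis=0))
m=(z>.012)&(z<.03)&(p[...,0]<.52)&(p[...,1]<-.41); q=p[m]; print('timer',q.min(0),q.max(0))
E
```

```text
jar ([287, 215, 65, 67, 3854], array([ 0.4115, -0.3788]), 'R', 0.0257, 'rect', array([ 0.4115, -0.3816]), array([0.0409, 0.0447]), 0.0)
bottle/tin
[ 0.4109 -0.3844  0.0604] [0.0423508  0.04290788 0.00679263]
tin [ 0.4054 -0.3119  0.0418] [0.05234474 0.05261912 0.0055392 ]
timer [ 0.442662   -0.56951292  0.0120067 ] [ 0.51923791 -0.4852716   0.02178943]
```

Call:
send_rows(
  deltas=[
    [1, [0.025, 0, 0], [0, 0, 0]],
    [1, [0.025, 0, 0], [0, 0, 0]],
    [1, [0.025, 0, 0], [0, 0, 0]],
    [1, [0.02, 0, 0], [0, 0, 0]],
    [1, [0.014, 0, 0], [0, 0, 0]],
    [1, [0.01, 0, 0], [0, 0, 0]],
    [1, [0, 0, 0], [0, 0, 0]],
    [0.3, [0, 0, 0], [0, 0, 0]],
    [0.3, [0, 0, 0], [0, 0, 0]],
    [0.3, [0, 0, 0], [0, 0, 0]],
    [0.3, [0, 0, 0], [0, 0, 0]],
    [0.3, [0, 0, 0], [0, 0, 0]],
    [0.3, [0, 0, 0], [0, 0, 0]],
  ],
)

```text
time: 6.68
tool_pos: [0.4115, -0.3848, 0.0132]
ee_rot: [0.001, 1.57, -0.001]
ft_force: [-2.4, 1.8, 10.5]
gripper_width: 0.534
```

```bash
python3 st.py
```

```text
6.675 [ 0.4115 -0.3848  0.0132] [[0.0009, 0.001, 1.0], [0.0, 1.0, -0.001], [-1.0, 0.0, 0.0009]] 0.5344319591509521 [-2.4  1.8 10.5] [ 0.01  0.56  0.82  1.87 -0.5   0.93  1.07]
```

Call:
send_rows(
  deltas=[
    [0.3, [-0.01, 0, 0], [0, 0, 0]],
    [0.3, [-0.02, 0, 0], [0, 0, 0]],
    [0.3, [-0.03, 0, 0], [0, 0, 0]],
    [0.3, [-0.04, 0, 0], [0, 0, 0]],
    [0.3, [-0.03, 0, 0], [0, 0, 0]],
    [0.3, [0, 0.02, 0.0115], [0, 0, 0]],
    [0.3, [0, 0.03, 0.02], [0, 0, 0]],
    [0.3, [0, 0.04, 0.025], [0, 0, 0]],
    [0.3, [0, 0.04, 0.025], [0, 0, 0]],
    [0.3, [0, 0.03, 0.02], [0, 0, 0]],
    [0.3, [0, 0.025, 0.014], [0, 0, 0]],
    [0.3, [0, 0, 0], [0, 0, 0]],
    [0.3, [0, 0, 0], [0, 0, 0]],
    [0.3, [0, 0, 0], [0, 0, 0]],
  ],
)

```text
time: 8.43
tool_pos: [0.5263, -0.2008, 0.1427]
ee_rot: [0.002, 1.57, -0.002]
ft_force: [-0.0, -0.4, -1.5]
gripper_width: 0.532
```

```bash
python3 st.py; python3 -c "
from h import *
c=shot('wrist','w3')
c=shot('side','d3')"
```

```text
8.425 [ 0.5263 -0.2008  0.1427] [[0.0004, 0.0029, 1.0], [-0.0001, 1.0, -0.0029], [-1.0, -0.0001, 0.0004]] 0.5322123781811441 [-0.  -0.4 -1.5] [-0.47  0.36  0.91  1.78 -0.31  1.15  0.54]
```

View pics/w3.png

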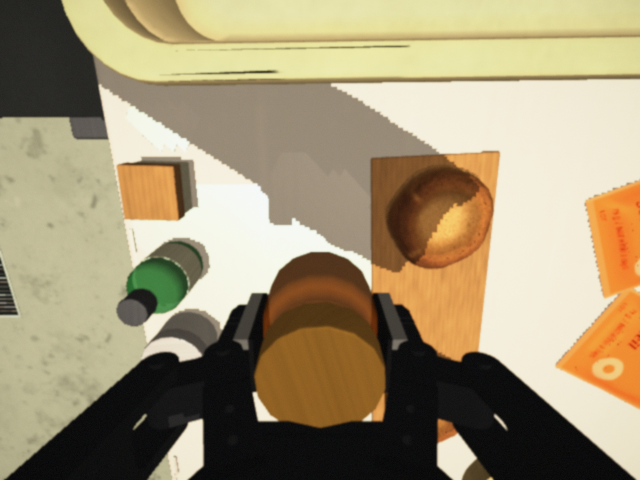

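View pics/d3.png

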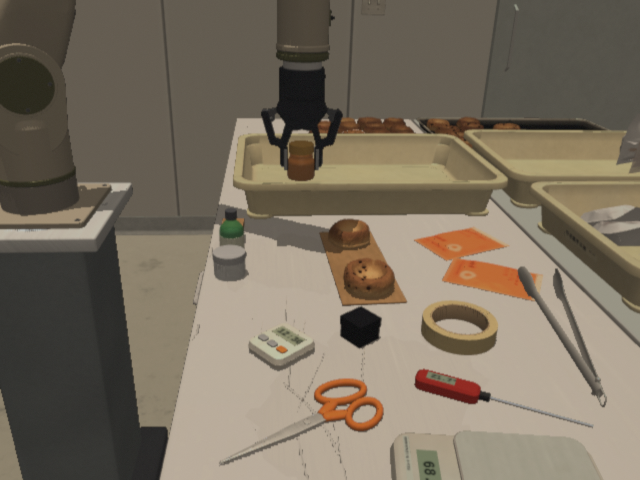

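Call:
send_rows(
  deltas=[
    [0.3, [0.03, 0, 0.001], [0, 0, 0]],
    [0.3, [0.03, 0, 0], [0, 0, 0]],
    [0.3, [0.03, 0, 0], [0, 0, 0]],
    [0.3, [0.02, 0, 0], [0, 0, 0]],
    [0.3, [0.01, 0, 0], [0, 0, 0]],
    [0.3, [0.005, 0, 0], [0, 0, 0]],
    [0.3, [0.004, 0, 0], [0, 0, 0]],
    [0.3, [0, 0, 0], [0, 0, 0]],
    [0.3, [0, 0, 0], [0, 0, 0]],
  ],
)

```text
time: 9.65
tool_pos: [0.5281, -0.1996, 0.0137]
ee_rot: [0.001, 1.57, -0.001]
ft_force: [-0.7, 0.2, -1.3]
gripper_width: 0.535
```

Call:
send_rows(
  deltas=[
    [0.6, [0, 0, 0], [0, 0, 0]],
    [0.65, [0, 0, 0], [0, 0, 0]],
    [0.68, [0, 0, 0], [0, 0, 0]],
    [0.68, [0, 0, 0], [0, 0, 0]],
  ],
)

```text
time: 10.15
tool_pos: [0.5279, -0.1996, 0.0133]
ee_rot: [0.001, 1.571, -0.001]
ft_force: [-0.5, -0.5, 0.4]
gripper_width: 0.677
```

Call:
send_rows(
  deltas=[
    [0.68, [-0.02, 0, 0], [0, 0, 0]],
    [0.68, [-0.04, 0, 0], [0, 0, 0]],
    [0.68, [-0.05, 0, 0], [0, 0, 0]],
    [1, [-0.04, 0, 0], [0, 0, 0]],
    [1, [0, -0.01, -0.03], [0, 0, 0]],
    [1, [0, -0.01, -0.03], [0, 0, 0]],
    [1, [0, -0.01, -0.03], [0, 0, 0]],
    [1, [0, -0.007, -0.031], [0, 0, 0]],
    [1, [0, 0, 0], [0, 0, 0]],
    [1, [0, 0, 0], [0, 0, 0]],
    [1, [0, 0, 0], [0, 0, 0]],
  ],
)

```text
time: 11.52
tool_pos: [0.4075, -0.2363, 0.1636]
ee_rot: [-0.0, 1.571, -0.001]
ft_force: [0.0, 0.8, -0.1]
gripper_width: 1.0
```

```bash
python3 st.py; python3 - <<'E'
from m import *
c=shot('wrist','w4'); shot('scene','s4')
p=cloud(c);z=p[...,2]
for n,x,y,zt,r in [('bottlecap',.407,-.236,.085,.025),('tin',.4045,-.312,.042,.035),('jar',.528,-.198,.062,.035)]:
    m=(np.hypot(p[...,0]-x,p[...,1]-y)<r)&(abs(z-zt)<.004); q=p[m]
    if len(q): print(n,len(q),((q.max(0)+q.min(0))/2).round(4),np.ptp(q,axis=0))
E
```

```text
11.525 [ 0.4075 -0.2363  0.1636] [[0.0, 0.0002, 1.0], [-0.0006, 1.0, -0.0002], [-1.0, -0.0006, 0.0]] 1.0002239220003564 [ 0.   0.8 -0.1] [-0.58  0.02  1.04  1.98 -0.02  1.15  0.47]
bottlecap 714 [ 0.4054 -0.2377  0.0839] [0.01937618 0.01997197 0.00562975]
tin 2731 [ 0.4052 -0.3118  0.041 ] [0.05264111 0.05326889 0.00593959]
jar 3074 [ 0.5276 -0.1992  0.0611] [0.04305892 0.04262716 0.00597636]
```

View pics/w4.png

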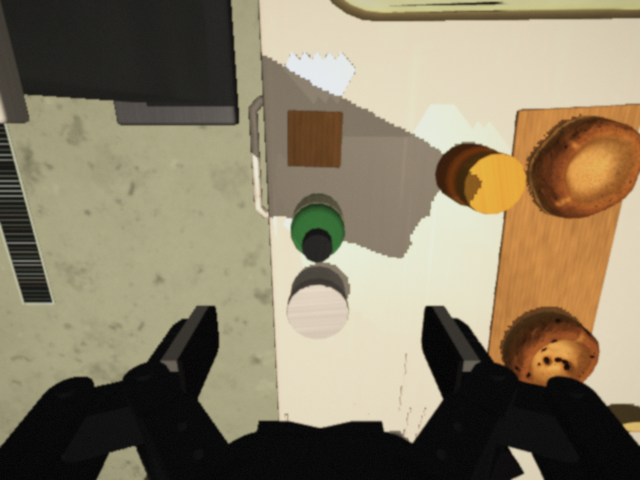

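View pics/s4.png

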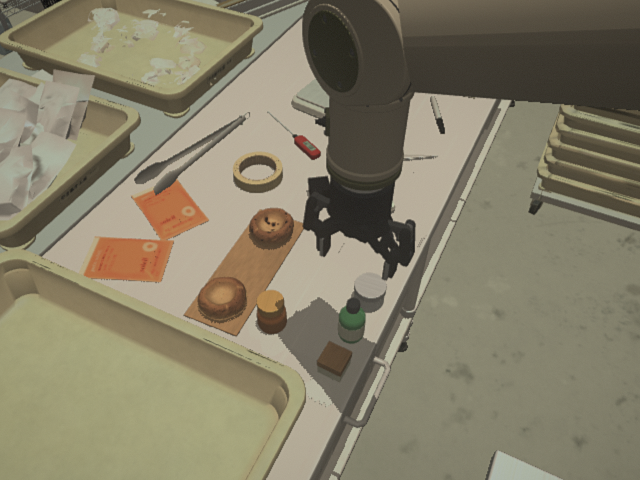

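Jar stands in front of the plain cake, lid about (495,183) in the wrist view and the TCP is above the bottle (318,235). Descending to grasp the body, keeping the cap clear of the palm.

Call:
send_rows(
  deltas=[
    [1, [0.03, 0, 0], [0, 0, 0]],
    [1, [0.03, 0, 0], [0, 0, 0]],
    [1, [0.03, 0, 0], [0, 0, 0]],
    [1, [0.025, 0, 0], [0, 0, 0]],
    [1, [0.015, 0, 0], [0, 0, 0]],
    [1, [0.01, 0, 0], [0, 0, 0]],
    [1, [0.0075, 0, 0], [0, 0, 0]],
    [1, [0, 0, 0], [0, 0, 0]],
    [0.2, [0, 0, 0], [0, 0, 0]],
    [0.2, [0, 0, 0], [0, 0, 0]],
    [0.2, [0, 0, 0], [0, 0, 0]],
    [0.2, [0, 0, 0], [0, 0, 0]],
    [0.2, [0, 0, 0], [0, 0, 0]],
    [0.2, [0, 0, 0], [0, 0, 0]],
  ],
)

```text
time: 13.38
tool_pos: [0.4071, -0.2365, 0.0163]
ee_rot: [0.001, 1.57, -0.0]
ft_force: [-2.5, 2.4, 8.5]
gripper_width: 0.474
```

```bash
python3 st.py
```

```text
13.375 [ 0.4071 -0.2365  0.0163] [[0.0005, 0.0009, 1.0], [0.0006, 1.0, -0.0009], [-1.0, 0.0006, 0.0005]] 0.4742832263038923 [-2.5  2.4  8.5] [-0.38  0.36  0.93  2.11 -0.39  0.85  0.77]
```

Call:
send_rows(
  deltas=[
    [0.2, [-0.01, 0, 0], [0, 0, 0]],
    [0.2, [-0.02, 0, 0], [0, 0, 0]],
    [0.2, [-0.03, 0, 0], [0, 0, 0]],
    [0.2, [-0.04, 0, 0], [0, 0, 0]],
    [0.2, [-0.02, 0, 0], [0, 0, 0]],
    [0.2, [0, -0.02, 0.02], [0, 0, 0]],
    [0.2, [0, -0.03, 0.03], [0, 0, 0]],
    [0.2, [0, -0.03, 0.03], [0, 0, 0]],
    [0.2, [0, -0.03, 0.03], [0, 0, 0]],
    [0.2, [0, -0.02, 0.02], [0, 0, 0]],
    [0.2, [0, -0.007, 0.002], [0, 0, 0]],
    [0.2, [0, 0, 0], [0, 0, 0]],
    [0.2, [0, 0, 0], [0, 0, 0]],
    [0.2, [0, 0, 0], [0, 0, 0]],
  ],
)

```text
time: 15.12
tool_pos: [0.5387, -0.3728, 0.136]
ee_rot: [0.001, 1.57, 0.0]
ft_force: [0.1, -0.0, -2.0]
gripper_width: 0.477
```

```bash
python3 st.py; python3 -c "
from h import *
c=shot('wrist','w5')
c=shot('side','d5')"
```

```text
15.125 [ 0.5387 -0.3728  0.136 ] [[0.0005, 0.0003, 1.0], [0.0006, 1.0, -0.0003], [-1.0, 0.0006, 0.0005]] 0.4765360739894208 [ 0.1 -0.  -2. ] [-0.11  0.62  0.93  1.53 -0.52  1.25  0.9 ]
```

View pics/w5.png

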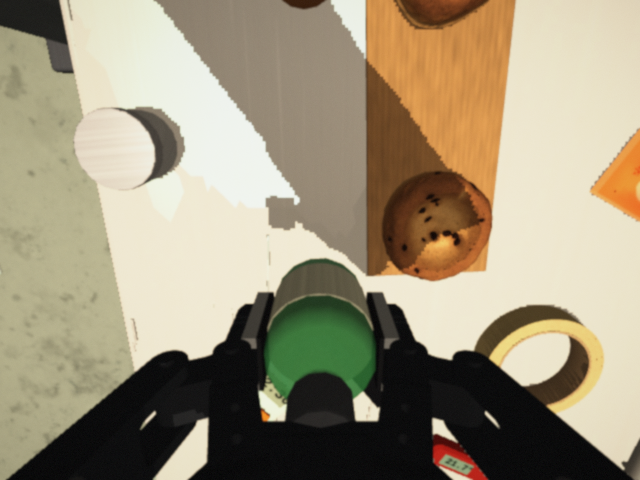

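View pics/d5.png

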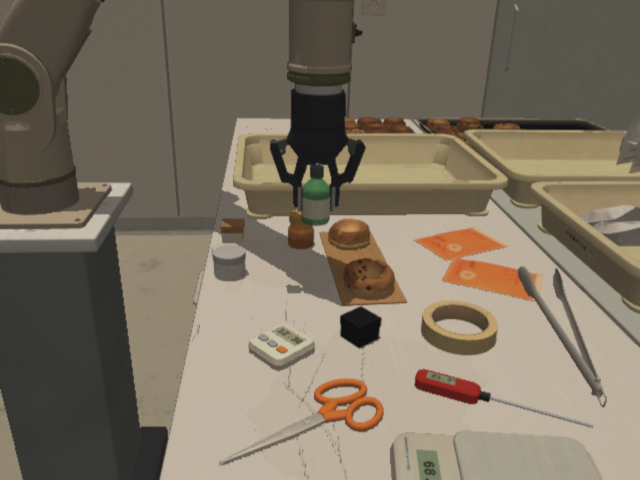

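Bottle is held upright (green body at (320,340) in the wrist view), chip cake at (438,225). Lowering.

Call:
send_rows(
  deltas=[
    [0.2, [0.03, 0, 0], [0, 0, 0]],
    [0.2, [0.03, 0, 0], [0, 0, 0]],
    [0.2, [0.025, 0, 0], [0, 0, 0]],
    [0.2, [0.015, 0, 0], [0, 0, 0]],
    [0.2, [0.01, 0, 0], [0, 0, 0]],
    [0.2, [0.005, 0, 0], [0, 0, 0]],
    [0.2, [0.0045, 0, 0], [0, 0, 0]],
    [0.2, [0, 0, 0], [0, 0, 0]],
    [0.2, [0, 0, 0], [0, 0, 0]],
  ],
)

```text
time: 16.35
tool_pos: [0.5389, -0.3737, 0.0166]
ee_rot: [0.001, 1.57, -0.001]
ft_force: [0.1, -0.3, -1.8]
gripper_width: 0.472
```

Call:
send_rows(
  deltas=[
    [0.53, [0, 0, 0], [0, 0, 0]],
    [0.58, [0, 0, 0], [0, 0, 0]],
    [0.62, [0, 0, 0], [0, 0, 0]],
    [0.62, [0, 0, 0], [0, 0, 0]],
  ],
)

```text
time: 16.85
tool_pos: [0.5388, -0.3736, 0.0163]
ee_rot: [0.001, 1.571, -0.001]
ft_force: [-0.7, 0.1, -0.3]
gripper_width: 0.615
```

Call:
send_rows(
  deltas=[
    [0.62, [-0.02, 0, 0], [0, 0, 0]],
    [0.62, [-0.04, 0, 0], [0, 0, 0]],
    [0.62, [-0.05, 0, 0], [0, 0, 0]],
    [1, [-0.03, 0, 0], [0, 0, 0]],
    [1, [0, 0.015, -0.035], [0, 0, 0]],
    [1, [0, 0.015, -0.035], [0, 0, 0]],
    [1, [0, 0.015, -0.035], [0, 0, 0]],
    [1, [0, 0.0165, -0.029], [0, 0, 0]],
    [1, [0, 0, 0], [0, 0, 0]],
    [1, [0, 0, 0], [0, 0, 0]],
    [1, [0, 0, 0], [0, 0, 0]],
  ],
)

```text
time: 18.23
tool_pos: [0.4054, -0.3125, 0.1567]
ee_rot: [0.0, 1.571, -0.001]
ft_force: [0.2, -0.5, -0.3]
gripper_width: 1.004
```

```bash
python3 st.py; python3 - <<'E'
from m import *
c=shot('wrist','w6'); shot('side','d6')
p=cloud(c);z=p[...,2]
for n,x,y,zt,r in [('bottlecap',.5389,-.3735,.085,.025),('tin',.4045,-.312,.042,.035),('jar',.528,-.198,.062,.035),('box',.4045,-.17,.034,.04)]:
    m=(np.hypot(p[...,0]-x,p[...,1]-y)<r)&(abs(z-zt)<.004); q=p[m]
    if len(q): print(n,len(q),((q.max(0)+q.min(0))/2).round(4),np.ptp(q,axis=0))
E
```

```text
18.225 [ 0.4054 -0.3125  0.1567] [[0.0003, 0.0009, 1.0], [-0.0009, 1.0, -0.0009], [-1.0, -0.0009, 0.0003]] 1.004268853810312 [ 0.2 -0.5 -0.3] [-0.44  0.24  1.14  1.9  -0.24  1.15  0.8 ]
bottlecap 655 [ 0.5381 -0.3747  0.0839] [0.02055543 0.02106836 0.00572382]
tin 3603 [ 0.4052 -0.3117  0.041 ] [0.05239324 0.05242797 0.00589314]
jar 4475 [ 0.5277 -0.1995  0.0613] [0.04316939 0.04223919 0.0065252 ]
box 3324 [ 0.4032 -0.1759  0.0333] [0.04042763 0.0320119  0.00661474]
```

View pics/w6.png

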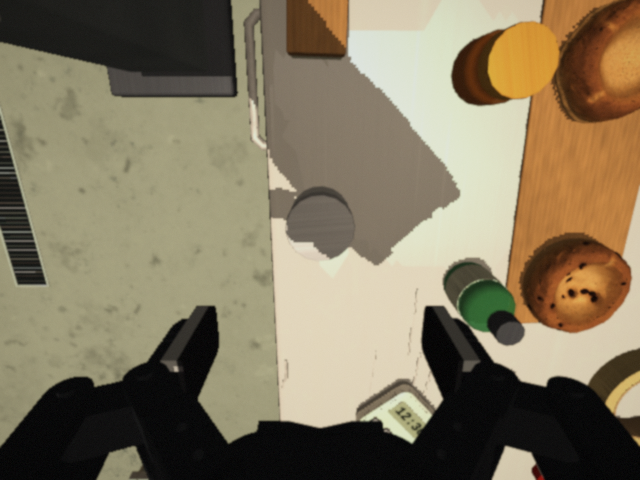

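View pics/d6.png

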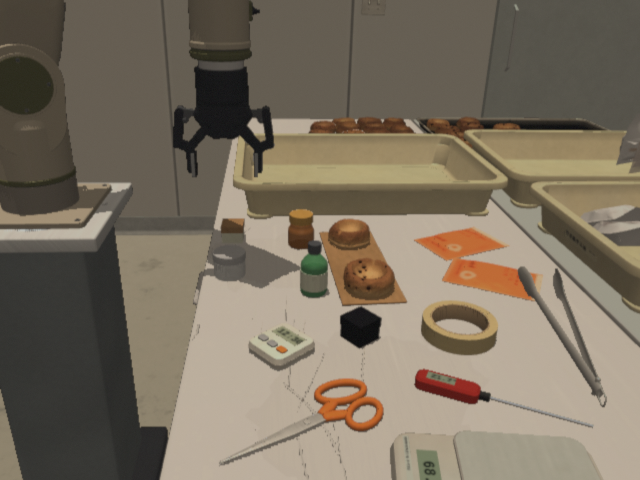

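Call:
send_rows(
  deltas=[
    [1, [0.03, 0.0005, 0], [0, 0, 0]],
    [1, [0.03, 0, 0], [0, 0, 0]],
    [1, [0.03, 0, 0], [0, 0, 0]],
    [1, [0.03, 0, 0], [0, 0, 0]],
    [1, [0.015, 0, 0], [0, 0, 0]],
    [1, [0.01, 0, 0], [0, 0, 0]],
    [1, [0.005, 0, 0], [0, 0, 0]],
    [1, [0, 0, 0], [0, 0, 0]],
    [0.3, [0, 0, 0], [0, 0, 0]],
    [0.3, [0, 0, 0], [0, 0, 0]],
    [0.3, [0, 0, 0], [0, 0, 0]],
    [0.3, [0, 0, 0], [0, 0, 0]],
    [0.3, [0, 0, 0], [0, 0, 0]],
    [0.3, [0, 0, 0], [0, 0, 0]],
  ],
)

```text
time: 20.08
tool_pos: [0.4052, -0.3116, 0.0071]
ee_rot: [0.001, 1.57, -0.0]
ft_force: [-2.3, 2.4, 10.7]
gripper_width: 0.598
```

```bash
python3 st.py
```

```text
20.075 [ 0.4052 -0.3116  0.0071] [[0.0012, 0.001, 1.0], [0.0004, 1.0, -0.001], [-1.0, 0.0004, 0.0012]] 0.5984724453450091 [-2.3  2.4 10.7] [-0.21  0.5   0.93  2.01 -0.52  0.88  1.  ]
```

Call:
send_rows(
  deltas=[
    [0.3, [-0.01, 0, 0], [0, 0, 0]],
    [0.3, [-0.02, 0, 0], [0, 0, 0]],
    [0.3, [-0.03, 0, 0], [0, 0, 0]],
    [0.3, [-0.04, 0, 0], [0, 0, 0]],
    [0.3, [-0.02, 0, 0], [0, 0, 0]],
    [0.3, [0, 0.002, 0.02], [0, 0, 0]],
    [0.3, [0, 0.004, 0.035], [0, 0, 0]],
    [0.3, [0, 0.006, 0.04], [0, 0, 0]],
    [0.3, [0, 0.006, 0.04], [0, 0, 0]],
    [0.3, [0, 0.006, 0.04], [0, 0, 0]],
    [0.3, [0, 0.004, 0.03], [0, 0, 0]],
    [0.3, [0, 0.002, 0.0113], [0, 0, 0]],
    [0.3, [0, 0, 0], [0, 0, 0]],
    [0.3, [0, 0, 0], [0, 0, 0]],
    [0.3, [0, 0, 0], [0, 0, 0]],
  ],
)

```text
time: 21.95
tool_pos: [0.6203, -0.2821, 0.1266]
ee_rot: [0.002, 1.571, -0.001]
ft_force: [-0.2, -0.2, -1.8]
gripper_width: 0.598
```

```bash
python3 st.py; python3 -c "
from h import *
c=shot('wrist','w7')
c=shot('side','d7')"
```

```text
21.95 [ 0.6203 -0.2821  0.1266] [[0.0002, 0.0022, 1.0], [0.0003, 1.0, -0.0022], [-1.0, 0.0003, 0.0002]] 0.5983043033161751 [-0.2 -0.2 -1.8] [-0.24  0.69  0.91  1.46 -0.55  1.27  0.72]
```

View pics/w7.png

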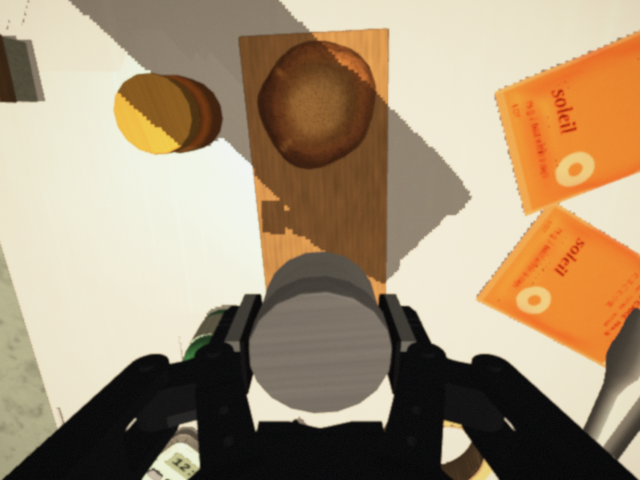

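View pics/d7.png

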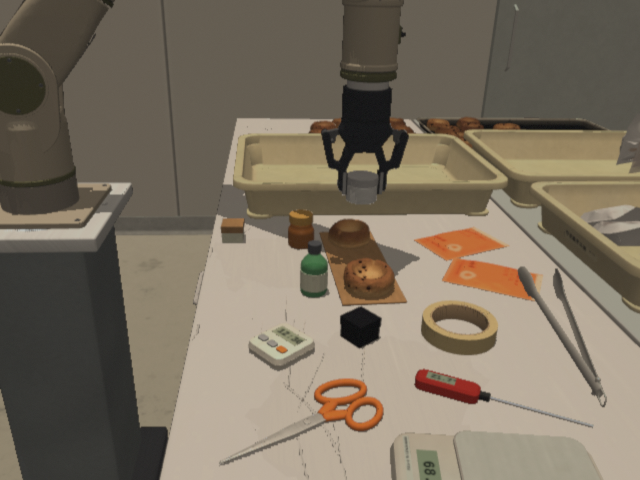

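Call:
send_rows(
  deltas=[
    [0.3, [0.03, 0.0004, 0.001], [0, 0, 0]],
    [0.3, [0.03, 0, 0], [0, 0, 0]],
    [0.3, [0.025, 0, 0], [0, 0, 0]],
    [0.3, [0.015, 0, 0], [0, 0, 0]],
    [0.3, [0.008, 0, 0], [0, 0, 0]],
    [0.3, [0.005, 0, 0], [0, 0, 0]],
    [0.3, [0.0026, 0, 0], [0, 0, 0]],
    [0.3, [0, 0, 0], [0, 0, 0]],
    [0.3, [0, 0, 0], [0, 0, 0]],
  ],
)

```text
time: 23.18
tool_pos: [0.6225, -0.2815, 0.0113]
ee_rot: [0.0, 1.57, -0.001]
ft_force: [-0.7, 1.1, 0.2]
gripper_width: 0.599
```

Call:
send_rows(
  deltas=[
    [0.65, [0, 0, 0], [0, 0, 0]],
    [0.7, [0, 0, 0], [0, 0, 0]],
    [0.75, [0, 0, 0], [0, 0, 0]],
    [0.75, [0, 0, 0], [0, 0, 0]],
  ],
)

```text
time: 23.68
tool_pos: [0.6221, -0.2813, 0.0107]
ee_rot: [0.001, 1.571, -0.001]
ft_force: [0.5, -0.1, -0.1]
gripper_width: 0.747
```

Call:
send_rows(
  deltas=[
    [0.75, [-0.02, 0, 0], [0, 0, 0]],
    [0.75, [-0.04, 0, 0], [0, 0, 0]],
    [0.75, [-0.05, 0, 0], [0, 0, 0]],
    [1, [-0.03, 0, 0], [0, 0, 0]],
    [1, [0, 0.02, -0.04], [0, 0, 0]],
    [1, [0, 0.02, -0.04], [0, 0, 0]],
    [1, [0, 0.02, -0.04], [0, 0, 0]],
    [1, [0, 0.02, -0.04], [0, 0, 0]],
    [1, [0, 0.02, -0.04], [0, 0, 0]],
    [1, [0, 0.011, -0.0176], [0, 0, 0]],
    [1, [0, 0, 0], [0, 0, 0]],
    [1, [0, 0, 0], [0, 0, 0]],
    [1, [0, 0, 0], [0, 0, 0]],
  ],
)

```text
time: 25.3
tool_pos: [0.414, -0.1759, 0.1545]
ee_rot: [-0.0, 1.571, -0.007]
ft_force: [0.5, -1.3, -1.0]
gripper_width: 1.001
```

```bash
python3 st.py; python3 - <<'E'
from m import *
c=shot('wrist','w8'); shot('scene','s8')
p=cloud(c);z=p[...,2]
for n,x,y,zt,r in [('tin',.6215,-.282,.046,.035),('jar',.528,-.198,.062,.035),('box',.4045,-.17,.034,.04)]:
    m=(np.hypot(p[...,0]-x,p[...,1]-y)<r)&(abs(z-zt)<.004); q=p[m]
    if len(q):
        print(n,len(q),((q.max(0)+q.min(0))/2).round(4),np.ptp(q,axis=0))
        if n=='box': print(cv2.minAreaRect(q[:,:2].astype(np.float32)))
c=load('s8');p=cloud(c);z=p[...,2]
m=(np.hypot(p[...,0]-.6215,p[...,1]+.282)<.035)&(abs(z-.046)<.004); q=p[m]
if len(q): print('tin scene',((q.max(0)+q.min(0))/2).round(4),np.ptp(q,axis=0))
E
```

```text
25.3 [ 0.414  -0.1759  0.1545] [[0.0001, 0.0047, 1.0], [-0.0047, 1.0, -0.0047], [-1.0, -0.0047, 0.0002]] 1.0014350912941181 [ 0.5 -1.3 -1. ] [-0.92 -0.12  1.19  2.05  0.13  1.14  0.21]
tin 2777 [ 0.6216 -0.2814  0.0449] [0.05331736 0.05308063 0.00582848]
jar 2636 [ 0.5276 -0.1991  0.061 ] [0.04302593 0.04276279 0.00590581]
box 2628 [ 0.4031 -0.171   0.0333] [0.04078408 0.04120541 0.00659666]
((0.40326857566833496, -0.1710229367017746), (0.04040929675102234, 0.04003239423036575), 88.204833984375)
tin scene [ 0.6219 -0.2799  0.0456] [0.05227361 0.05392311 0.00707471]
```

View pics/w8.png

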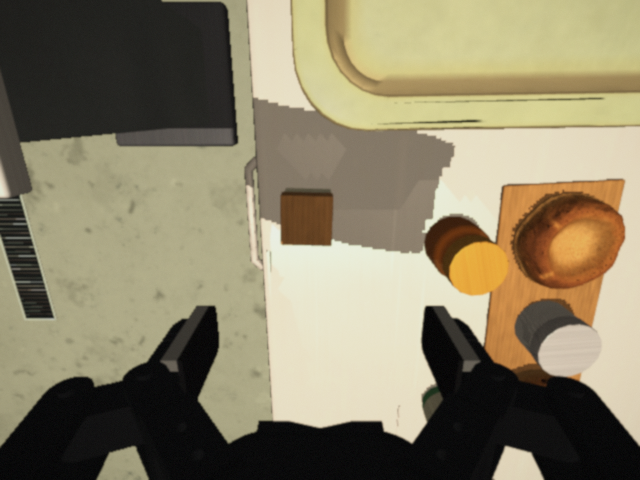

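View pics/s8.png

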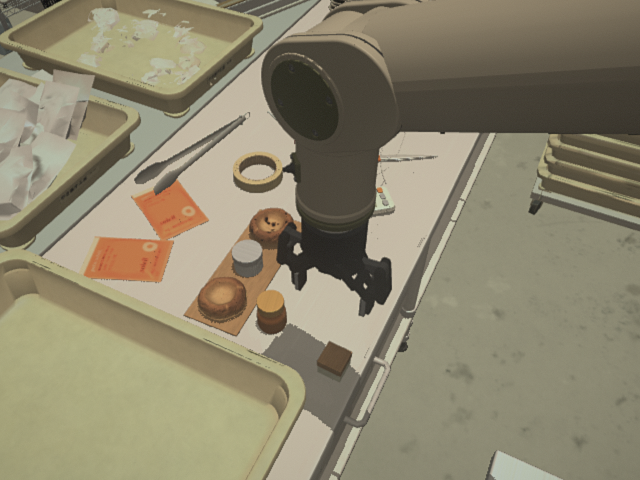

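Call:
send_rows(
  deltas=[
    [1, [0, 0, 0], [0, 0, 0]],
    [1, [0, 0, 0], [0, 0, 0]],
  ],
)

```text
time: 25.65
tool_pos: [0.4136, -0.1752, 0.1542]
ee_rot: [0.001, 1.57, -0.006]
ft_force: [-0.8, 0.6, 0.1]
gripper_width: 0.997
```

```bash
python3 st.py
```

```text
25.65 [ 0.4136 -0.1752  0.1542] [[0.0005, 0.004, 1.0], [-0.0031, 1.0, -0.004], [-1.0, -0.0031, 0.0005]] 0.9974420610872986 [-0.8  0.6  0.1] [-0.92 -0.13  1.19  2.05  0.13  1.14  0.21]
```

Call:
send_rows(
  deltas=[
    [1, [0.02, 0.0025, -0.005], [0.8, 0, 0]],
    [1, [0.02, 0.0022, -0.0046], [0.8, 0, 0]],
    [1, [0.02, 0, 0], [0, 0, 0]],
    [1, [0, 0, 0], [0, 0, 0]],
    [1, [0, 0, 0], [0, 0, 0]],
  ],
)

```text
time: 26.28
tool_pos: [0.4044, -0.1706, 0.0949]
ee_rot: [0.023, 1.57, -0.027]
ft_force: [0.4, -0.6, 0.6]
gripper_width: 0.997
```

```bash
python3 st.py
```

```text
26.275 [ 0.4044 -0.1706  0.0949] [[0.001, 0.0318, 0.9995], [-0.0029, 0.9995, -0.0318], [-1.0, -0.0029, 0.0011]] 0.9967289014837282 [ 0.4 -0.6  0.6] [-0.92  0.06  1.28  2.14 -0.07  0.99  0.36]
```

Call:
send_rows(
  deltas=[
    [1, [0.02, 0, 0], [0, 0, 0]],
    [1, [0.02, 0, 0], [0, 0, 0]],
    [1, [0, 0, 0], [0, 0, 0]],
  ],
)

```text
time: 26.65
tool_pos: [0.4038, -0.1704, 0.0543]
ee_rot: [0.023, 1.571, -0.027]
ft_force: [0.0, -0.1, -0.6]
gripper_width: 0.999
```

```bash
python3 st.py
```

```text
26.65 [ 0.4038 -0.1704  0.0543] [[-0.0003, 0.0318, 0.9995], [-0.0023, 0.9995, -0.0318], [-1.0, -0.0023, -0.0002]] 0.9989466514459138 [ 0.  -0.1 -0.6] [-0.79  0.23  1.2   2.17 -0.27  0.9   0.53]
```

Elbow joint is moving back away from its limit; continuing down and closing.

Call:
send_rows(
  deltas=[
    [1, [0.02, 0, 0], [0, 0, 0]],
    [1, [0.015, 0, 0], [0, 0, 0]],
    [1, [0.008, 0, 0], [0, 0, 0]],
    [1, [0.005, 0, 0], [0, 0, 0]],
    [1, [0, 0, 0], [0, 0, 0]],
    [0.2, [0, 0, 0], [0, 0, 0]],
    [0.2, [0, 0, 0], [0, 0, 0]],
    [0.2, [0, 0, 0], [0, 0, 0]],
    [0.2, [0, 0, 0], [0, 0, 0]],
    [0.2, [0, 0, 0], [0, 0, 0]],
    [0.2, [0, 0, 0], [0, 0, 0]],
  ],
)

```text
time: 28.02
tool_pos: [0.4045, -0.1704, 0.0067]
ee_rot: [0.023, 1.569, -0.026]
ft_force: [-3.0, 0.9, 8.6]
gripper_width: 0.457
```

```bash
python3 st.py; python3 -c "
from h import *
c=shot('wrist','w9')"
```

```text
28.025 [ 0.4045 -0.1704  0.0067] [[0.0011, 0.0314, 0.9995], [-0.0018, 0.9995, -0.0314], [-1.0, -0.0017, 0.0012]] 0.45737740056295006 [-3.   0.9  8.6] [-0.65  0.35  1.06  2.2  -0.43  0.81  0.65]
```

View pics/w9.png

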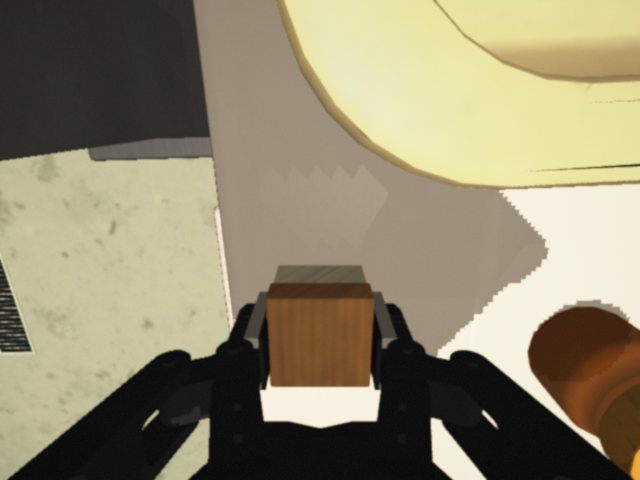

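Call:
send_rows(
  deltas=[
    [0.2, [-0.01, 0, 0], [0, 0, 0]],
    [0.2, [-0.02, 0, 0], [0, 0, 0]],
    [0.2, [-0.03, 0, 0.005], [0, 0, 0]],
    [0.2, [-0.03, -0.014, 0.025], [0, 0, 0]],
    [0.2, [-0.03, -0.014, 0.03], [0, 0, 0]],
    [0.2, [-0.03, -0.014, 0.03], [0, 0, 0]],
    [0.2, [0, -0.016, 0.033], [0, 0, 0]],
    [0.2, [0, -0.016, 0.033], [0, 0, 0]],
    [0.2, [0, -0.016, 0.033], [0, 0, 0]],
    [0.2, [0, -0.0137, 0.0316], [0, 0, 0]],
    [0.2, [0, 0, 0], [0, 0, 0]],
    [0.2, [0, 0, 0], [0, 0, 0]],
    [0.2, [0, 0, 0], [0, 0, 0]],
  ],
)

```text
time: 29.7
tool_pos: [0.6208, -0.2803, 0.1572]
ee_rot: [0.023, 1.569, -0.026]
ft_force: [0.5, 0.4, -0.7]
gripper_width: 0.458
```

```bash
python3 st.py; python3 -c "
from h import *
c=shot('wrist','w10')"
```

```text
29.7 [ 0.6208 -0.2803  0.1572] [[0.0013, 0.0315, 0.9995], [-0.002, 0.9995, -0.0315], [-1.0, -0.002, 0.0013]] 0.45752166640657893 [ 0.5  0.4 -0.7] [-0.27  0.68  0.96  1.43 -0.56  1.32  0.7 ]
```

View pics/w10.png

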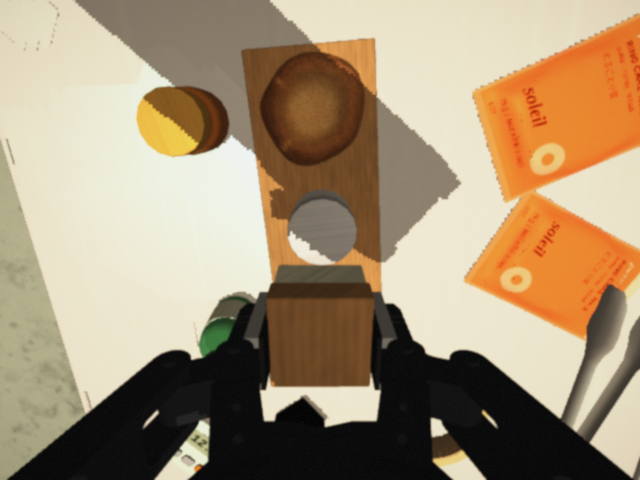

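Call:
send_rows(
  deltas=[
    [0.2, [0.03, -0.001, 0.001], [0, 0, 0]],
    [0.2, [0.03, 0, 0], [0, 0, 0]],
    [0.2, [0.02, 0, 0], [0, 0, 0]],
    [0.2, [0.012, 0, 0], [0, 0, 0]],
    [0.2, [0.006, 0, 0], [0, 0, 0]],
    [0.2, [0.004, 0, 0], [0, 0, 0]],
    [0.2, [0.002, 0, 0], [0, 0, 0]],
    [0.2, [0, 0, 0], [0, 0, 0]],
    [0.2, [0, 0, 0], [0, 0, 0]],
  ],
)

```text
time: 30.88
tool_pos: [0.6226, -0.282, 0.0531]
ee_rot: [0.023, 1.569, -0.026]
ft_force: [-0.7, -0.2, -0.3]
gripper_width: 0.458
```

```bash
python3 st.py; python3 -c "
from h import *
c=shot('side','d11'); cv2.imwrite('pics/d11c.png',cv2.resize(c['pixels'][150:310,220:440],None,fx=3,fy=3))"
```

```text
30.875 [ 0.6226 -0.282   0.0531] [[0.0014, 0.0313, 0.9995], [-0.0023, 0.9995, -0.0313], [-1.0, -0.0023, 0.0015]] 0.45771585238142526 [-0.7 -0.2 -0.3] [-0.23  0.78  0.89  1.51 -0.63  1.16  0.74]
```

View pics/d11c.png

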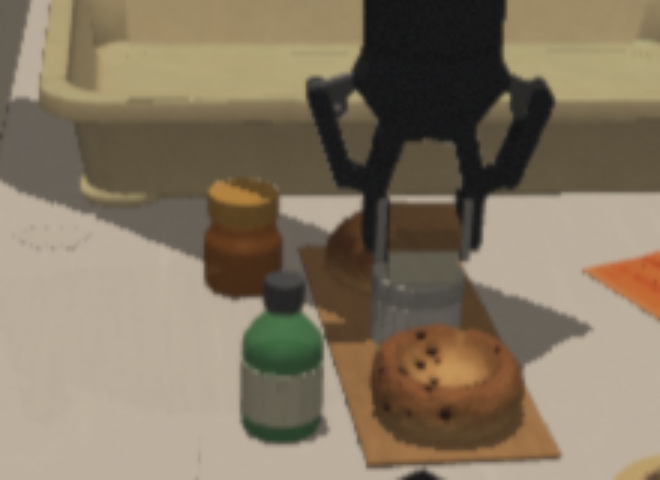

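The box sits just over the tin top, between the fingers at (425,260) of the crop. Releasing.

Call:
send_rows(
  deltas=[
    [0.48, [0.0004, 0, 0], [0, 0, 0]],
    [0.52, [0, 0, 0], [0, 0, 0]],
    [0.58, [0, 0, 0], [0, 0, 0]],
    [0.65, [0, 0, 0], [0, 0, 0]],
    [0.65, [0, 0, 0], [0, 0, 0]],
    [0.65, [-0.01, 0, 0], [0, 0, 0]],
    [0.65, [-0.02, 0, 0], [0, 0, 0]],
    [0.65, [-0.03, 0, 0], [0, 0, 0]],
    [0.65, [-0.04, 0, 0], [0, 0, 0]],
    [0.8, [-0.05, 0, 0], [0, 0, 0]],
    [0.8, [0, 0.04, -0.03], [0, 0, 0]],
    [0.8, [0, 0.04, -0.03], [0, 0, 0]],
    [0.8, [0, 0.03, -0.02], [0, 0, 0]],
    [0.8, [0, 0, 0], [0, 0, 0]],
    [0.8, [0, 0, 0], [0, 0, 0]],
    [0.8, [0, 0, 0], [0, 0, 0]],
  ],
)

```text
time: 32.92
tool_pos: [0.5459, -0.1705, 0.2026]
ee_rot: [0.024, 1.569, -0.028]
ft_force: [0.6, 0.3, -0.7]
gripper_width: 0.8
```

```bash
python3 st.py; python3 - <<'E'
from m import *
cs={n:shot(n,n+'12') for n in ['wrist','scene','side']}
b=np.array([.6217,-.2817]); ex=np.array([.9988,.0484]); ey=np.array([-.0484,.9988])
for n,c in cs.items():
    p=cloud(c);z=p[...,2]
    for k,x,y,zt,r in [('box',.622,-.282,.08,.035),('tin',.622,-.282,.046,.032),('jar',.528,-.199,.062,.035),('cap',.538,-.3745,.085,.02),('timer',.48,-.53,.021,.06)]:
        m=(np.hypot(p[...,0]-x,p[...,1]-y)<r)&(abs(z-zt)<.004); q=p[m]
        if len(q)>20:
            o=(q.max(0)+q.min(0))/2; d=o[:2]-b; print(n,k,len(q),o.round(4),np.ptp(q,axis=0).round(3),'board xy',(d@ex).round(4),(d@ey).round(4),'z med',np.median(q[:,2]).round(4))
E
```

```text
32.925 [ 0.5459 -0.1705  0.2026] [[0.0017, 0.0331, 0.9994], [-0.003, 0.9994, -0.0331], [-1.0, -0.003, 0.0018]] 0.8004295887204379 [ 0.6  0.3 -0.7] [-0.67  0.39  1.13  1.69 -0.37  1.29  0.5 ]
wrist box 516 [ 0.6098 -0.282   0.0789] [0.017 0.04  0.005] board xy -0.0119 0.0003 z med 0.0798
wrist tin 384 [ 0.6199 -0.2775  0.046 ] [0.048 0.045 0.008] board xy -0.0016 0.0043 z med 0.0457
wrist jar 1859 [ 0.5278 -0.1994  0.0611] [0.042 0.043 0.006] board xy -0.0898 0.0867 z med 0.0618
wrist cap 53 [ 0.5389 -0.3668  0.0836] [0.015 0.005 0.005] board xy -0.0869 -0.081 z med 0.083
scene box 385 [ 0.6219 -0.2801  0.0796] [0.042 0.041 0.007] board xy 0.0003 0.0016 z med 0.0791
scene tin 159 [ 0.6184 -0.2689  0.046 ] [0.044 0.032 0.008] board xy -0.0027 0.013 z med 0.0455
scene jar 512 [ 0.5271 -0.1973  0.0615] [0.043 0.043 0.007] board xy -0.0904 0.0888 z med 0.0612
scene cap 89 [ 0.5387 -0.3731  0.084 ] [0.021 0.021 0.006] board xy -0.0873 -0.0873 z med 0.0839
scene timer 469 [ 0.4838 -0.5233  0.0202] [0.08  0.078 0.006] board xy -0.1494 -0.2346 z med 0.0182
side box 293 [ 0.6218 -0.2839  0.0795] [0.041 0.044 0.007] board xy -0.0 -0.0022 z med 0.0809
side tin 185 [ 0.6215 -0.2884  0.046 ] [0.052 0.043 0.008] board xy -0.0005 -0.0067 z med 0.0466
side jar 228 [ 0.527  -0.1998  0.0618] [0.042 0.046 0.007] board xy -0.0906 0.0864 z med 0.063
side cap 98 [ 0.5382 -0.3761  0.0842] [0.02  0.023 0.006] board xy -0.088 -0.0902 z med 0.0856
side timer 1360 [ 0.4847 -0.5293  0.0201] [0.081 0.082 0.006] board xy -0.1489 -0.2407 z med 0.0192
```

View pics/wrist12.png

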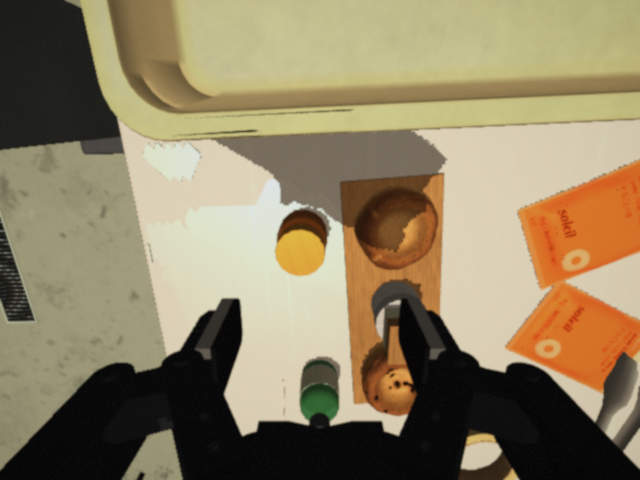

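View pics/side12.png

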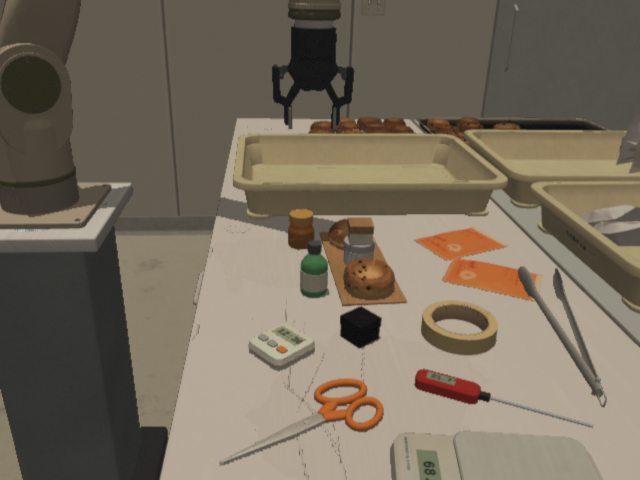

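All parts stand as wanted: jar at (300,229), bottle (314,270) and box on tin (360,245) in the side view, and the timer still at (282,343). Handing in.

```bash
python3 -c "
from workcell import manip
print(manip.finish_job())"
```

```text
the job is handed in; nothing more can be done
None
```

The gift set is laid out and the job is handed in, at about 33 s on the robot clock; no verdict is reported back. I used the brown-lidded card box and left the black look-alike alone.

Final positions in the board's frame (x away from the robot, y along the board, cakes at y = ±87.5 mm):

| Part | Measured position | Allowed |
|---|---|---|
| Jam jar, before the plain cake | x −90 mm, within 1.5 mm sideways | x −104 to −76 mm, 15 mm sideways |
| Syrup bottle, before the chip cake | x −87 to −88 mm, within 3 mm sideways | x −101 to −73 mm, 15 mm sideways |
| Tin, middle of the board | within about 2 mm of the centre | 15 mm |
| Card box on the tin | within about 2 mm of the board's centre and 3 mm of the tin's, top at about 80 mm | 12 mm from the tin's centre |

- **Upright and clear:** all four parts look upright in the last pictures. The arm is clear of them, with the fingertips about 20 cm above the table.
- **Timer:** it has not moved in the side view.
- **Disagreements:** the scene and side cameras differ by 2 to 6 mm in y, so I used the wrist camera, which falls in between. The tin was measured before the box went on. In the final shots the box partly hides it, so those tin readings (up to 13 mm off) are not reliable, and the wrist's reading of the box and the bottle cap is cut off by a finger.

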